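# Unlock the carton feeder and hold its follower back for loading

## Robot

A 6-joint arm with a two-finger parallel gripper is mounted at the origin on the work surface. World frame = base frame: x ahead of the robot, y to its left, z up, the work surface at z = 0. Lengths are in mm, angles in rad, forces in N, time in s.
With the tool pointing down it reaches from about 325 to 775 mm from the base axis. Payload 5.5 kg.
Tool frame: the origin (TCP) lies on the centre line of the jaws, within the pads' length; the fingertips stand 25 mm ahead of it and the grasp point (between the pads) lies 6 mm ahead of it; z points along the fingers, y is the direction in which the jaws open and shut (so a half turn about z gives the same grasp; the last joint's range is limited). The gripper opens to 88 mm and grips with 3 to 60 N. Pads are 20 mm wide; open, the fingers measure 115 mm over their backs; the gripper's body (75 mm by 178 mm) begins 61 mm behind the grasp point.
Start: joints at [-1.35, 0.091, 1.231, -0, 1.82, -0.057], TCP at [164.544, -577.011, 247.631] pointing down, gripper open.
Joint ranges: [-2.87, 2.87], [-0.86, 2.18], [0.17, 2.46], [-1.51, 4.65], [0.06, 2.69], [-2.65, 2.65]. Speed limits (rad/s): [2.57, 2.57, 3.01, 3.14, 3.14, 3.14].

## Interface

Orientations are given as a unit quaternion [w, x, y, z].
In Python, from station import r gives the robot as it stands.
- The arm moves only by the tool play_rows, never from a script. Its argument "motion" is a list of rows, each a list of 2 entries, a list of its own where there are three numbers: the shift along the tool's x, y, z scaled (see below), then the turn, a rotation vector about the tool's x, y, z scaled (see below). A call has 1 to 8 rows; each row shifts and turns the commanded pose from where the row before left it, along the tool's axes as they then stand; what a row does not reach is not made up. The controller multiplies each number of a shift by 2 cm and each number of a turn by 0.1 rad. A row lasts 1/8 s, in which the tool goes at most 62.5 mm and 10.7 degrees, less where a joint would pass 70% of its speed; a pose out of reach is approached as far as the arm can. A call with a number of a shift or a turn outside -1 to 1 is refused whole. A call with a gripper value outside its range is refused whole. "fingers" is the closure, from -1 (fully open) to 1 (shut), so that 0 is half open, set as the call begins (left out, the last holds). The fingers move at their own pace and stop on an object; "grip_force" is the grip in N (left out, the last holds). Time passes only in rows, so rows that do not move let the fingers close. It gives the time, the measured TCP pose, the force and the opening at its end, in the units of the state.
- r.get_state(): the state, without advancing time (a new reading comes with each control period).
- r.get_image(name): name is "scene" or "top"; returns the picture (480x640x3 uint8, red, green, blue); there is no depth.
- r.camera_params(name): a dict with "mtx" (3x3 intrinsics, pixels), "dist" ([k1, k2, p1, p2, k3] as OpenCV has them; the pictures are not rectified), "camera_from_world" (4x4, takes a point from world to camera coordinates). Camera axes: x right, y up, looking along -z (the intrinsics and any distortion apply to the point x, -y, -z); pixel columns grow to the right and rows downward; lengths in mm; the calibration is good to about 2 mm. A picture is of the moment at which its call begins. camera_params takes no time and is no camera call.
- r.hand_in(): hands the job in, once; it reports no verdict.
The state is a dict: "time_s": time; "qpos": joint angles; "joint_vel": joint speeds; "effort": joint torques, N m; "tool_pos": TCP position; "eef_rot": TCP orientation; "force": force on the tool from outside, world axes, zero at the start; "ft_torque": the same for the moment, N m; "width": finger opening in mm.
Only numpy, scipy, OpenCV 4.12 (cv2) and the standard library are available. Lean on these libraries where they do the work, as an engineer would, in place of code of your own. Each camera call takes 0.05 s, during which the arm holds its last target.

## Task

The carton feeder needs a new stack of cartons: take the T-handled key from its block, set it on the square head of the feeder's lock screw, turn the screw anticlockwise a full quarter turn to its stop and leave the key standing upright on the screw. Then squeeze the release button in the side of the follower's handle, draw the handle out past the first stop all the way to the second, and finish with the handle still in your grip, held right out against its return spring so that a colleague can load the chute. Leave the other things on the bench where they are.

Things in the scene. Friction and masses are not known exactly. Their poses are not given: they have to be found in the camera images.
- feeder: Carton feeder, a steel bench machine fixed to the bench. Its x axis is level: the way the handle is pulled out; y level, crosswise; z up. Origin on the bench. In mm from it: base plate x -410 to 70, y +-85, 12 thick; drive housing x -405 to -290, 165 high; carton chute x -262 to -65, up to 140 high; guide tube 34 square, x -65 to 70, axis 85 up; lock screw on the tube at x -25, y 0; handle beyond.
- lock_head (a point): Foot of the lock screw's square head, on its upright axis, 110 mm above the bench: here the key's rim comes to rest. The head stands 15 mm above this point: 12 x 12 mm for 9 mm, then tapering to 5 x 5 mm. Below it is a round flange 32 mm across. The point's x and y are square to the head's flats and turn with the screw.
- lock (a joint): Turn of the lock screw, rad, anticlockwise from above: 0 locked, 1.57 (its stop) unlocked. At 0 the head's flats are parallel to the feeder's axes; it starts at 0 to 0.25. It stays where left; friction about 0.06 N m. It frees the rod only beyond about 1.2. The key has about 0.19 rad of play on the head either way.
- key_grip (a point): Middle of the T-key's steel cross bar: 80 mm long along the point's y, 14 mm wide along its x, 18 mm high, gripped from above across the 14 mm; z points up the shank. The square socket is in the shank's foot: rim 88 mm below this point, 25 mm across outside; inside 14 x 14 mm, 18 mm deep, flats parallel to the point's x and y. About 0.2 kg.
- key_rim (a point): Centre of the key's lower rim, on its axis, 88 mm below key_grip.
- block: White key block 60 mm (x) x 170 mm (y) x 40 mm high, fixed to the bench; origin under its centre. It has two holes 29 mm wide, 27 mm deep, at y -50 and +50 mm; the T-key stands in one of them and a nut driver in the other (either way round).
- driver: Nut driver with a straight round black handle 29 mm thick and no cross bar, 112 mm long, standing in the other hole of the block; origin at its foot. Not to be used.
- draw (a joint): How far the follower with rod and handle is drawn out, m: 0 home (start), 0.050 first stop, 0.100 second stop (end of travel). At home and at the first stop a sprung latch catches in the tube unless the button is held in; there is no latch at the second stop, and a spring of 4 to 5 N always draws the follower back home.
- follower: The follower: white plate in the chute, rod through the guide tube, and the handle on its outer end, moving as one. Its origin coincides with the feeder's origin when the follower is home, axes as the feeder's.
- grip_center (a point): Centre of the black handle, 85 mm above the bench; at home 105 mm along x from the feeder's origin. Block 50 mm long (feeder x), 30 thick (feeder y), 36 high; 25 mm beyond this point begins an end flange 48 wide, 42 high, 6 thick; 35 mm inward is the end of the guide tube. Pinch it from above with the fingers closing along the feeder's y, one on the button.
- release_top (a point): Middle of the outer face of the round steel release button (21 mm across) on the handle's feeder -y side. It stands 9 mm out of the handle, so handle and button are 39 mm across, 32 mm when pressed.
- release (a joint): How far the button is pressed, m: 0 out, 0.007 fully in. Its spring takes 3 N to start and 6 N fully in; the latch is free from about 0.005, so squeeze with 15 N or more and keep it squeezed while drawing.
- spray: Spray can, 52 mm across, 178 mm high, loose. Origin under its centre.
- tape: Roll of packing tape lying flat, 100 mm across, 48 mm high, loose. Origin under its centre.
- wrench: Steel spanner 170 mm long lying flat, loose. Origin at its middle.
- socket: Small steel socket, 26 mm across, 32 mm high, standing, loose.
Things that resemble listed ones, but are neither listed nor needed, are in the scene too. Leave any blue or yellow look-alike of the part that bears key_grip alone.

How it is judged (in metres and radians):
On the way, in this order (a step that is already met when the one before it is completed fails the run):
1. the lock screw is turned its quarter turn with the key on its head (value of joint lock above 1.3 rad and distance between key_rim and lock_head below 0.008 m), for 0.2 s.
2. the handle is in the fingers and drawn out to the second stop (value of joint draw above 0.095 m and contact force between the fingers and follower above 2 N), for 0.2 s.
At the end, for the whole second after the job is handed in: Fingers hold the handle (over 2 N) with the follower out more than 95 of 100 mm; lock screw turned at least 1.25 rad; key upright (within 0.2 rad) on the screw head, its rim within 10 mm of the head's foot, and untouched by the robot (all of step 2 and velocity of joint draw below 0.02 m/s and value of joint lock above 1.25 rad and distance between key_rim and lock_head below 0.01 m and angle between key_rim's own z axis and vertical below 0.2 rad and not (contact force between the arm and key above 0.3 N) and not (contact force between the fingers and key above 0.3 N)); the arm keeps its last pose, push and grip.
It fails at once if another thing on the bench is shifted more than 40 mm or knocked over (distance of any of spray, tape, wrench, socket, driver from where it was at the start of the episode above 0.04 m or angle between any of spray, socket's own z axis and vertical above 0.6 rad).
It also fails if it takes over 51 s, if anything falls off the work surface, if the arm or the gripper's body presses on something with over 40 N, if the wrist force passes 120 N, or if a joint passes its speed limit or range.

## Working session

There is one attempt and no reset: what is moved stays moved. The work goes in short steps, Python scripts to look and compute and a tool call to move; the robot and the scene stay as the last step left them, time stands still between calls to the robot, and variables do not carry over. Pictures are saved under pics/ and viewed, and the job is handed in when it is done.

Besides the shell and the picture viewer there is one more tool, called after ">>>" as name(argument=value, ...) on one line, values as JSON. play_rows: Moves the arm, as the interface text tells. Shifts and turns lie within -1 to 1; 1 stands for 2 cm of shift or 0.1 rad of turn. Its arguments: {"type":"object","properties":{"motion":{"type":"array"},"fingers":{"type":"number"},"grip_force":{"type":"number"}},"required":["motion"]}

```bash
ls; mkdir -p pics
python3 - <<'E'
from station import r
import cv2,numpy as np
np.set_printoptions(suppress=True,precision=3)
print(r.get_state())
for n in("scene","top"):
    im=r.get_image(n);cv2.imwrite(f"pics/{n}0.png",im[:,:,::-1]);p=r.camera_params(n);print(n,p)
E
```

```text
pics
{'time_s': 0.0, 'qpos': array([-1.35 ,  0.092,  1.232, -0.   ,  1.82 , -0.057]), 'joint_vel': array([-0.001, -0.001,  0.001, -0.001, -0.001,  0.001]), 'effort': array([  0.   , -44.646, -40.645,   0.07 ,   0.029,  -0.   ]), 'tool_pos': array([ 164.477, -576.772,  246.513]), 'eef_rot': array([-0.001,  0.99 ,  0.138, -0.   ]), 'force': array([-0.538,  0.335,  0.296]), 'ft_torque': array([-0.004, -0.028,  0.003]), 'width': 87.8792098143553}
scene {'mtx': array([[479.866,   0.   , 326.803],
       [  0.   , 479.866, 235.86 ],
       [  0.   ,   0.   ,   1.   ]]), 'dist': array([-0.079,  0.   ,  0.   ,  0.   ,  0.   ]), 'camera_from_world': array([[   -0.603,     0.797,    -0.023,   179.951],
       [   -0.491,    -0.348,     0.799,   248.03 ],
       [    0.629,     0.493,     0.601, -1211.373],
       [    0.   ,     0.   ,     0.   ,     1.   ]])}
top {'mtx': array([[479.111,   0.   , 317.881],
       [  0.   , 479.111, 238.078],
       [  0.   ,   0.   ,   1.   ]]), 'dist': array([-0.049,  0.   ,  0.   ,  0.   ,  0.   ]), 'camera_from_world': array([[  -0.027,   -0.999,   -0.025,  185.031],
       [   0.991,   -0.03 ,    0.127, -526.164],
       [  -0.128,   -0.021,    0.992, -862.89 ],
       [   0.   ,    0.   ,    0.   ,    1.   ]])}
```

View pics/scene0.png

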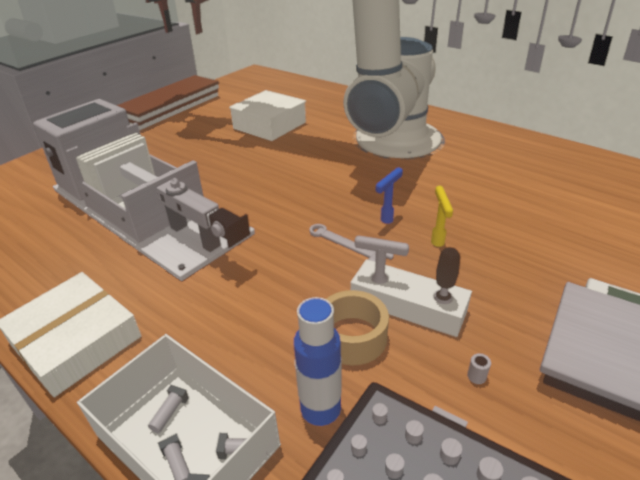

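View pics/top0.png

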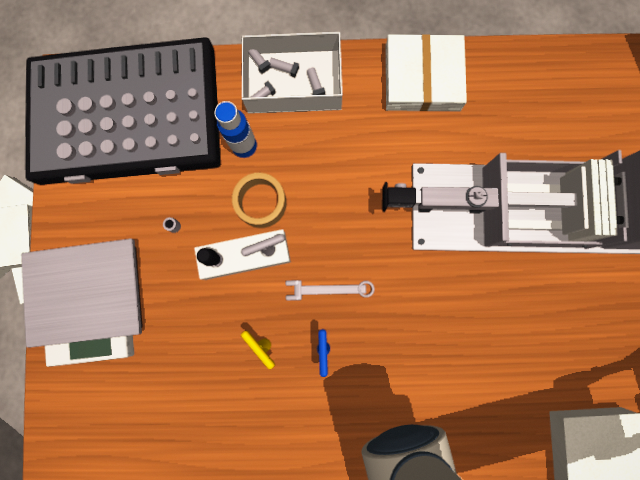

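```bash
cat > h.py <<'E'
import cv2,numpy as np
from station import r
np.set_printoptions(suppress=True,precision=3)
def cam(n):
    p=r.camera_params(n);return np.array(p["mtx"]),np.array(p["dist"]),np.array(p["camera_from_world"])
def ray(n,u,v):
    K,d,T=cam(n);q=cv2.undistortPoints(np.array([[[u,v]]],float),K,d)[0,0]
    dc=np.array([q[0],-q[1],-1]);R=T[:3,:3];return -R.T@T[:3,3],R.T@dc
def atz(n,u,v,z):
    o,d=ray(n,u,v);return o+d*(z-o[2])/d[2]
def proj(n,P):
    K,d,T=cam(n);P=np.atleast_2d(P);c=P@T[:3,:3].T+T[:3,3];c=c*[1,-1,-1]
    return cv2.projectPoints(c.reshape(-1,1,3),np.zeros(3),np.zeros(3),K,d)[0][:,0]
def tri(uv1,uv2):
    o1,d1=ray("top",*uv1);o2,d2=ray("scene",*uv2)
    A=np.stack([d1,-d2],1);t=np.linalg.lstsq(A,o2-o1,rcond=None)[0]
    a=o1+d1*t[0];b=o2+d2*t[1];return (a+b)/2,np.linalg.norm(a-b)
def crop(f,x0,y0,x1,y1,s,out):
    im=cv2.imread(f)[y0:y1,x0:x1];im=cv2.resize(im,None,fx=s,fy=s,interpolation=cv2.INTER_CUBIC)
    for i in range(x0-x0%10+10,x1,10):
        cv2.line(im,((i-x0)*s,0),((i-x0)*s,4 if i%50 else 12),(0,255,0),1)
        if i%20==0: cv2.putText(im,str(i),((i-x0)*s-10,22),0,.35,(0,255,0))
    for i in range(y0-y0%10+10,y1,10):
        cv2.line(im,(0,(i-y0)*s),(4,(i-y0)*s),(0,255,0),1)
        if i%20==0: cv2.putText(im,str(i),(6,(i-y0)*s+4),0,.35,(0,255,0))
    cv2.imwrite(out,im)
E
python3 -c "
from h import *
crop('pics/top0.png',190,225,300,285,7,'pics/t_key.png')
crop('pics/top0.png',370,150,510,255,5,'pics/t_feed.png')
crop('pics/scene0.png',340,220,480,330,5,'pics/s_key.png')
crop('pics/scene0.png',130,160,260,280,5,'pics/s_feed.png')
"
```

```text
(no output)
```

View pics/t_key.png

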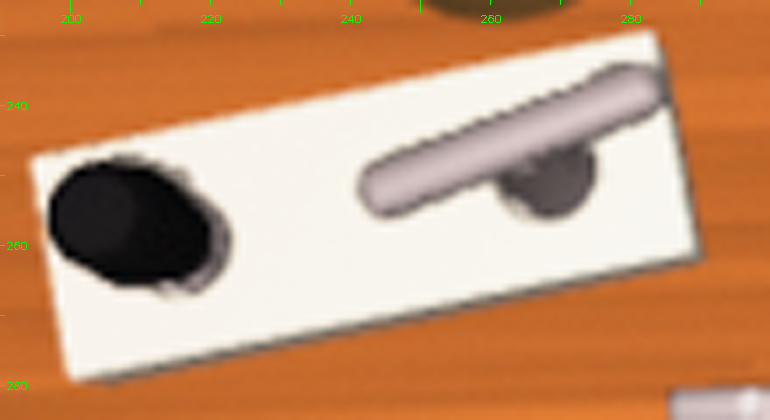

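View pics/t_feed.png

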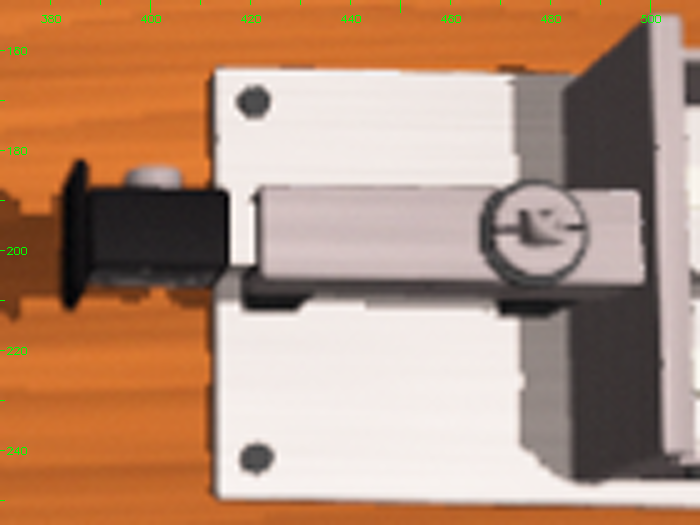

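View pics/s_key.png

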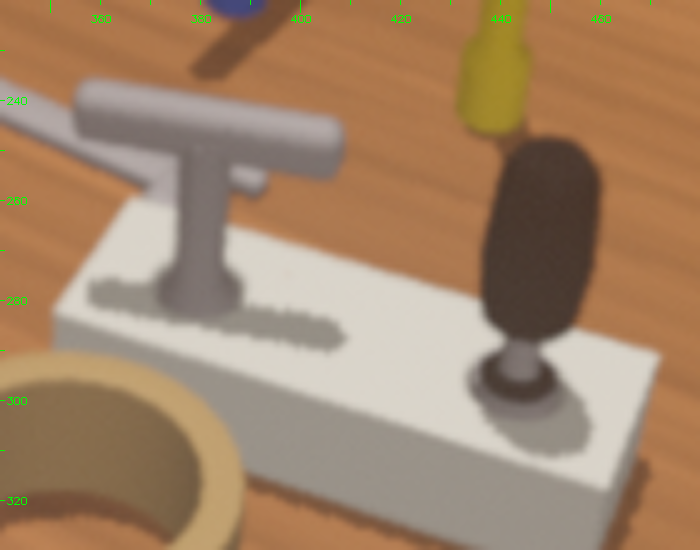

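View pics/s_feed.png

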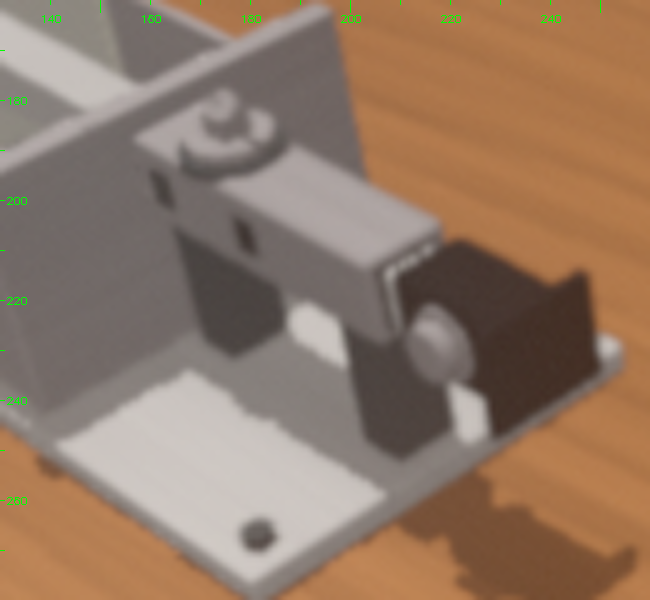

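```bash
python3 -c "
from h import *
print('block');c=[atz('top',*p,40) for p in [(194.7,247.5),(284,229.3),(290,261.5),(200.5,279.5)]]
print(np.array(c),np.mean(c,0))
print([np.linalg.norm(c[i]-c[(i+1)%4]) for i in range(4)])
cc=np.mean(c,0); d=(c[0]-c[1]+c[3]-c[2]);d/=np.linalg.norm(d);print('y dir',d,np.arctan2(d[1],d[0]),'holes',cc+50*d,cc-50*d)
for z in (101,110):
  a,b=atz('top',243,251,z),atz('top',282.3,237.5,z);print('bar',z,a,b,(a+b)/2,np.linalg.norm(a-b),np.arctan2(*(a-b)[1::-1]))
print('bar ends tri',tri((243,251),(406,247)),tri((282,237.5),(357,239)))
print('plate',[atz('top',*p,12) for p in [(413,164.2),(413.5,249.5)]])
print('bolts',[atz('top',*p,12) for p in [(420.5,170),(421,241.5)]])
print('flange',atz('top',477,196,110), tri((477.5,195),(175,180)))
for z in (103,): print('tube',[atz('top',*p,102) for p in [(422,187.5),(498,188),(498,206),(422,205)]])
print('handle',[atz('top',*p,103) for p in [(388,188),(415,188),(415.5,203.5),(388,203.5)]])
"
```

```text
block
[[520.002 401.751  40.   ]
 [549.305 232.692  40.   ]
 [488.483 222.634  40.   ]
 [459.645 390.546  40.   ]] [504.359 311.906  40.   ]
[np.float64(171.5798269636629), np.float64(61.64757039113283), np.float64(170.3703270519411), np.float64(61.38767240006427)]
y dir [-0.17   0.985  0.   ] 1.7416559949277 holes [495.857 361.178  40.   ] [512.86  262.634  40.   ]
bar 101 [504.236 299.324 101.   ] [525.839 230.27  101.   ] [515.037 264.797 101.   ] 72.35495555525048 1.8739950586045888
bar 110 [503.282 297.702 110.   ] [524.65 229.4  110.  ] [513.966 263.551 110.   ] 71.56661673520297 1.8739950586045884
bar ends tri (array([503.097, 298.542, 108.595]), np.float64(1.3433859419046759)) (array([525.188, 230.164, 106.522]), np.float64(0.22434231312455455))
plate [array([674.664, -20.276,  12.   ]), array([506.736, -12.194,  12.   ])]
bolts [array([662.517, -34.292,  12.   ]), array([521.705, -27.372,  12.   ])]
flange [ 586.889 -109.916  110.   ] (array([ 586.166, -106.969,  123.557]), np.float64(1.0335190438553292))
tube [array([606.695, -16.949, 102.   ]), array([ 601.773, -150.523,  102.   ]), array([ 569.663, -148.008,  102.   ]), array([575.465, -15.176, 102.   ])]
handle [array([607.437,  42.844, 103.   ]), array([605.95 ,  -4.435, 103.   ]), array([578.285,  -3.791, 103.   ]), array([579.78 ,  44.149, 103.   ])]
```

>>> play_rows(motion=[[[1,0,0],[0,0,-1]],[[1,0,0],[0,0,-1]],[[1,0,0],[0,0,-1]],[[1,0,0],[0,0,-1]],[[1,0,0],[0,0,-1]],[[1,0,0],[0,0,-1]],[[1,0,0],[0,0,-1]],[[1,0,0],[0,0,-1]]], fingers=-1)

```text
time_s: 1.1
tool_pos: [291.0, -484.8, 246.9]
eef_rot: [-0.001, 0.857, 0.515, 0.0]
force: [-0.2, 0.5, -0.6]
width: 87.6
```

```bash
python3 -c "
from h import *
print('spray',atz('top',243,148,0),atz('top',226.5,111.5,178))
"
```

```text
spray [723.324 316.236   0.   ] [727.987 311.542 178.   ]
```

>>> play_rows(motion=[[[1,0.5,0],[0,0,-1]],[[1,0.5,0],[0,0,-1]],[[1,0.5,0],[0,0,-1]],[[1,0.5,0],[0,0,-1]],[[1,0.5,0],[0,0,-1]],[[1,0.5,0],[0,0,-1]],[[1,0.5,0],[0,0,-1]],[[1,0.5,0],[0,0,-0.9]]])

```text
time_s: 2.1
tool_pos: [390.1, -341.5, 247.0]
eef_rot: [-0.001, 0.593, 0.805, 0.0]
force: [-0.1, -0.1, -0.7]
width: 87.7
```

>>> play_rows(motion=[[[1,0.6,0],[0,0,0]],[[1,0.6,0],[0,0,0]],[[1,0.6,0],[0,0,0]],[[1,0.6,0],[0,0,0]],[[1,0.6,0],[0,0,0]],[[1,0.6,0],[0,0,0]],[[1,0.6,0],[0,0,0]],[[1,0.6,0],[0,0,0]]])

```text
time_s: 3.1
tool_pos: [435.0, -160.5, 247.2]
eef_rot: [-0.0, 0.595, 0.804, -0.0]
force: [-0.7, -0.5, -0.0]
width: 87.8
```

```bash
cat > go.py <<'E'
import sys
from h import *
s=r.get_state();q=s['eef_rot'];psi=2*np.arctan2(q[2],q[1])
from scipy.spatial.transform import Rotation as R
Rm=R.from_quat([q[1],q[2],q[3],q[0]]).as_matrix()
t=np.array(list(map(float,sys.argv[1:4])));d=t-s['tool_pos']
print('t',s['time_s'],'pos',s['tool_pos'],'psi',psi,'F',s['force'],'T',s['ft_torque'],'w',s['width'],'q6',s['qpos'][5])
print('tool z',Rm[:,2],'shift units',Rm.T@d/20)
if len(sys.argv)>4: print('turn units',-(float(sys.argv[4])-psi)/0.1)
E
python3 go.py 513 263.5 180 1.874
```

```text
t 3.1 pos [ 434.955 -160.465  247.193] psi 1.8677752863956925 F [-0.689 -0.499 -0.017] T [-0.084 -0.159 -0.007] w 87.78205715697446 q6 -0.7238143089828952
tool z [-0.001  0.    -1.   ] shift units [19.127  9.936  3.363]
turn units -0.06224713604307652
```

>>> play_rows(motion=[[[1,0.5,0],[0,0,0]],[[1,0.5,0],[0,0,0]],[[1,0.5,0],[0,0,0]],[[1,0.5,0],[0,0,0]],[[1,0.5,0],[0,0,0]],[[1,0.5,0],[0,0,0]],[[1,0.5,0],[0,0,0]],[[1,0.5,0],[0,0,0]]])

```text
time_s: 4.1
tool_pos: [464.5, 15.9, 247.2]
eef_rot: [-0.0, 0.595, 0.804, -0.0]
force: [0.4, -0.4, 0.8]
width: 87.7
```

>>> play_rows(motion=[[[1,0.5,0],[0,0,0]],[[1,0.5,0],[0,0,0]],[[1,0.5,0],[0,0,0]],[[1,0.5,0],[0,0,0]],[[1,0.5,0],[0,0,0]],[[1,0.5,0],[0,0,0]],[[1,0.5,0.3],[0,0,0]],[[1,0.5,0.5],[0,0,0]]])

```text
time_s: 5.1
tool_pos: [494.4, 192.3, 231.3]
eef_rot: [0.0, 0.595, 0.804, 0.0]
force: [0.7, -0.0, -0.2]
width: 88.2
```

>>> play_rows(motion=[[[1,0.5,0.7],[0,0,0]],[[1,0.5,0.9],[0,0,0]],[[0.8,0.5,0.9],[0,0,0]],[[0,0,0],[0,0,0]]])

```text
time_s: 5.6
tool_pos: [505.8, 254.6, 178.5]
eef_rot: [-0.001, 0.594, 0.804, -0.002]
force: [-0.7, -0.0, 0.6]
width: 87.7
```

```bash
python3 go.py 513 263.5 107 1.874; python3 -c "
from h import *
for n in('scene','top'):
    cv2.imwrite(f'pics/{n}1.png',r.get_image(n)[:,:,::-1])
crop('pics/scene1.png',330,140,490,300,4,'pics/s1c.png')"
```

```text
t 5.6 pos [505.773 254.626 178.515] psi 1.869378900577683 F [-0.696 -0.01   0.636] T [-0.016 -0.111 -0.03 ] w 87.72109261902138 q6 0.10773956800258054
tool z [-0.005 -0.002 -1.   ] shift units [0.32  0.493 3.573]
turn units -0.04621099422317032
```

View pics/s1c.png

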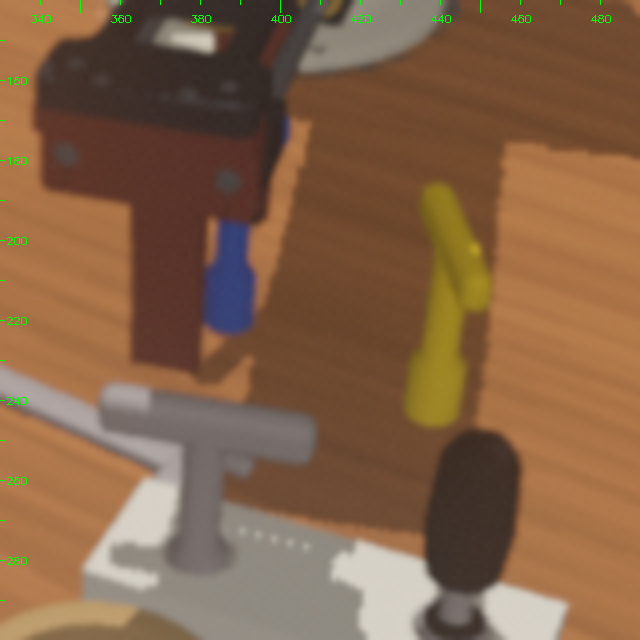

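>>> play_rows(motion=[[[0.3,0.5,0.8],[0,0,0]],[[0,0,0.9],[0,0,0]],[[0,0,0.9],[0,0,0]],[[0,0,0.8],[0,0,0]],[[0,0,0.2],[0,0,0]],[[0,0,0],[0,0,0]]])

```text
time_s: 6.45
tool_pos: [514.3, 262.5, 109.5]
eef_rot: [-0.0, 0.595, 0.804, -0.0]
force: [0.5, -0.3, -0.1]
width: 87.8
```

>>> play_rows(motion=[[[0,0,0],[0,0,0]],[[0,0,0],[0,0,0]],[[0,0,0],[0,0,0]],[[0,0,0],[0,0,0]],[[0,0,0],[0,0,0]],[[0,0,0],[0,0,0]],[[0,0,0],[0,0,0]],[[0,0,0],[0,0,0]]], fingers=1, grip_force=45)

```text
time_s: 7.45
tool_pos: [514.2, 262.5, 109.6]
eef_rot: [-0.0, 0.595, 0.804, -0.0]
force: [-1.2, -1.4, 0.5]
width: 14.5
```

```bash
python3 go.py 513 263.5 107 1.874
```

```text
t 7.45 pos [514.229 262.529 109.608] psi 1.8678258319542453 F [-1.162 -1.386  0.469] T [-0.085  0.104  0.001] w 14.511112519375825 q6 0.116029229031328
tool z [-0. -0. -1.] shift units [ 0.064 -0.044  0.13 ]
turn units -0.06174168045754769
```

>>> play_rows(motion=[[[0,0,-0.6],[0,0,0]],[[0,0,-1],[0,0,0]],[[0,0,-1],[0,0,0]],[[0,0,-1],[0,0,0]],[[0,0,-1],[0,0,0]],[[0,0,-1],[0,0,0]],[[0,0,-1],[0,0,0]],[[0,0,-1],[0,0,0]]])

```text
time_s: 8.45
tool_pos: [514.4, 262.5, 263.0]
eef_rot: [0.0, 0.595, 0.804, 0.0]
force: [0.2, -0.4, -3.0]
width: 14.6
```

```bash
python3 go.py 586.5 -110.5 255 1.65
```

```text
t 8.45 pos [514.381 262.51  263.047] psi 1.8677824472263593 F [ 0.226 -0.378 -2.985] T [-0.033 -0.105 -0.007] w 14.575461357340004 q6 0.1159885547653941
tool z [ 0.  0. -1.] shift units [-18.889  -2.01    0.402]
turn units 2.177824472263594
```

>>> play_rows(motion=[[[-1,0,0],[0,0,0.5]],[[-1,0,0],[0,0,0.5]],[[-1,0,0],[0,0,0.6]],[[-1,0,0],[0,0,0.6]],[[-1,0.2,0],[0,0,0]],[[-1,0.2,0],[0,0,0]],[[-1,0.2,0],[0,0,0]],[[-1,0.2,0],[0,0,0]]])

```text
time_s: 9.45
tool_pos: [554.3, 104.7, 261.6]
eef_rot: [-0.0, 0.679, 0.734, -0.0]
force: [-0.4, -0.9, -2.7]
width: 14.9
```

```bash
python3 go.py 586.5 -110.5 250 1.65
```

```text
t 9.45 pos [554.307 104.743 261.589] psi 1.647914791955713 F [-0.431 -0.939 -2.736] T [-0.025 -0.116 -0.011] w 14.912957833841036 q6 0.049336425386716364
tool z [-0. -0. -1.] shift units [-10.854   0.776   0.58 ]
turn units -0.020852080442868015
```

>>> play_rows(motion=[[[-1,0.1,0],[0,0,0]],[[-1,0.1,0],[0,0,0]],[[-1,0.1,0],[0,0,0]],[[-1,0.1,0],[0,0,0]],[[-1,0.1,0],[0,0,0]],[[-1,0.1,0],[0,0,0]],[[-1,0.1,0.2],[0,0,0]],[[-1,0.1,0.2],[0,0,0]]])

```text
time_s: 10.45
tool_pos: [582.4, -53.5, 253.2]
eef_rot: [-0.0, 0.679, 0.734, -0.0]
force: [0.1, -0.1, -3.0]
width: 14.3
```

>>> play_rows(motion=[[[-1,0,0.2],[0,0,0]],[[-1,0,0],[0,0,0]],[[-0.8,0,0],[0,0,0]],[[0,0,0],[0,0,0]]])

```text
time_s: 10.95
tool_pos: [586.5, -109.3, 249.7]
eef_rot: [0.0, 0.68, 0.733, 0.0]
force: [-0.3, -0.1, -2.4]
width: 14.5
```

```bash
python3 go.py 586.5 -110.5 250 1.65;  python3 -c "
from h import *
for n in('scene','top'):
    cv2.imwrite(f'pics/{n}2.png',r.get_image(n)[:,:,::-1])
crop('pics/scene2.png',110,110,240,230,5,'pics/s2c.png');crop('pics/top2.png',400,100,560,260,4,'pics/t2c.png')"
```

```text
t 10.95 pos [ 586.499 -109.294  249.713] psi 1.6461013616936198 F [-0.264 -0.112 -2.388] T [-0.055 -0.132  0.001] w 14.539878611282504 q6 -0.31655479277042076
tool z [ 0. -0. -1.] shift units [-0.06  -0.005 -0.014]
turn units -0.03898638306380153
```

View pics/s2c.png

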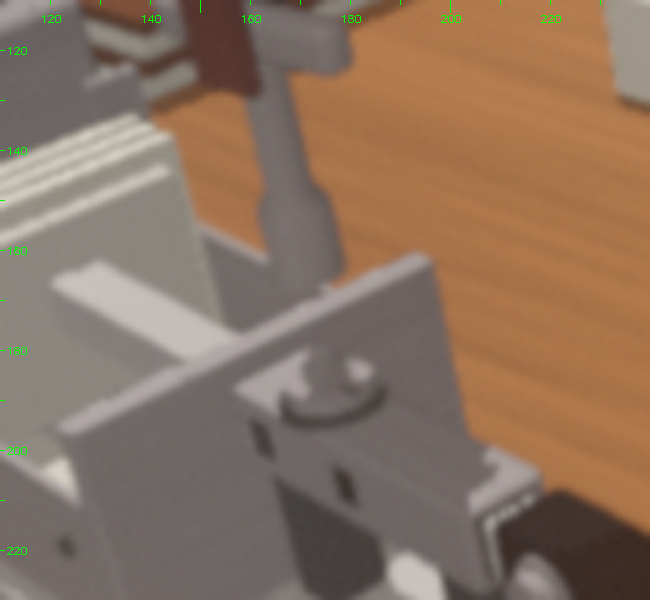

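View pics/t2c.png

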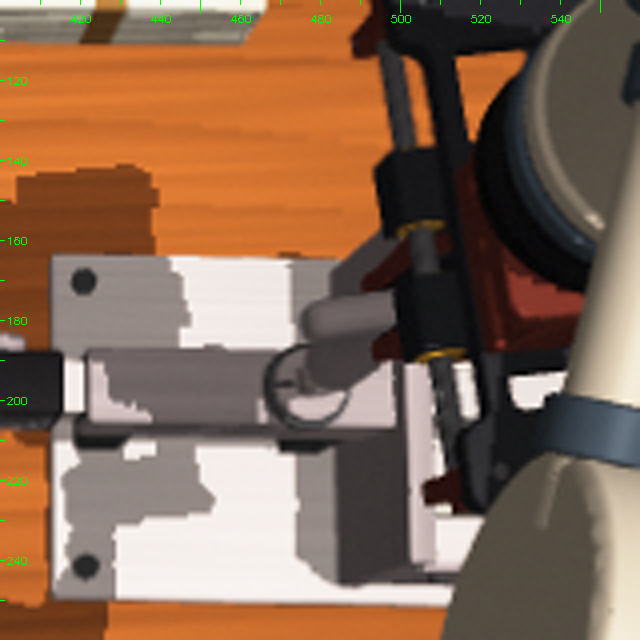

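```bash
python3 -c "
from h import *
for n in('scene','top'):
    print(n,'rim',proj(n,[586.5,-109.3,153.1]),'head',proj(n,[[586.4,-110.5,110],[586.4,-110.5,125]]), 'bar ends',proj(n,[[583.5,-69.5,241],[589.5,-149,241]]))
    a=np.linspace(0,6.28,25); print(proj(n,np.c_[586.5+12.5*np.cos(a),-109.3+12.5*np.sin(a),153.1+0*a])[::3].round(1).tolist())
crop('pics/top2.png',455,165,515,215,12,'pics/t2d.png');crop('pics/scene2.png',150,115,200,205,8,'pics/s2d.png')"
```

```text
scene rim [[170.706 164.644]] head [[175.528 186.264]
 [173.742 178.812]] bar ends [[176.45  120.62 ]
 [143.006 111.325]]
[[164.8, 167.6], [169.8, 168.2], [175.3, 166.6], [178.1, 164.0], [176.6, 161.7], [171.6, 161.2], [166.2, 162.7], [163.3, 165.3], [164.7, 167.6]]
top rim [[484.553 190.656]] head [[477.355 196.266]
 [480.021 194.392]] bar ends [[476.719 179.978]
 [530.2   174.472]]
[[484.0, 183.2], [478.8, 185.6], [477.0, 190.9], [479.6, 196.1], [485.1, 198.1], [490.3, 195.8], [492.1, 190.5], [489.5, 185.3], [484.0, 183.2]]
```

View pics/t2d.png

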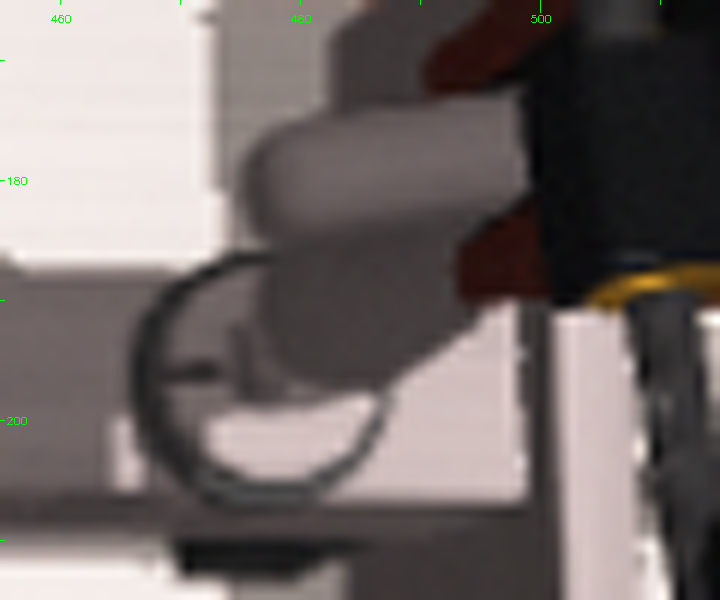

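View pics/s2d.png

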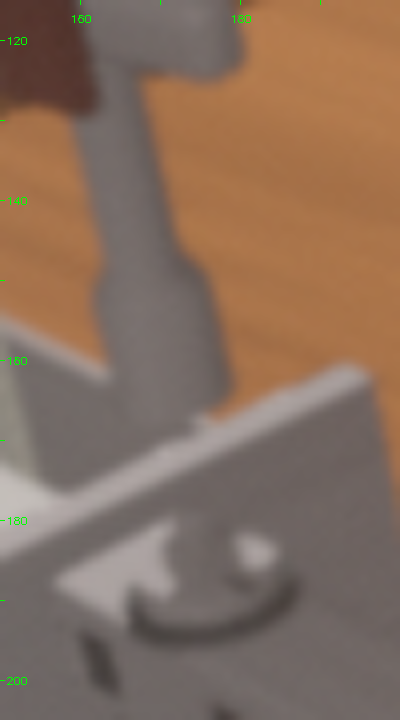

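>>> play_rows(motion=[[[-0.05,0,0],[0,0,0.4]],[[0,0,0.5],[0,0,0]],[[0,0,0.5],[0,0,0]],[[0,0,0.3],[0,0,0]],[[0,0,0.2],[0,0,0]],[[0,0,0.1],[0,0,0]],[[0,0,0.1],[0,0,0]],[[0,0,0],[0,0,0]]])

```text
time_s: 12.05
tool_pos: [586.7, -109.3, 216.0]
eef_rot: [0.001, 0.694, 0.72, 0.0]
force: [0.5, -1.8, -2.1]
width: 14.7
```

```bash
python3 go.py 586.5 -110.2 207 1.605;  python3 -c "
from h import *
for n in('scene','top'):
    cv2.imwrite(f'pics/{n}3.png',r.get_image(n)[:,:,::-1])
crop('pics/scene3.png',140,110,220,210,7,'pics/s3c.png');crop('pics/top3.png',445,165,515,225,10,'pics/t3c.png')"
```

```text
t 12.05 pos [ 586.727 -109.318  216.031] psi 1.6075332267137958 F [ 0.527 -1.759 -2.142] T [-0.353 -0.208  0.043] w 14.668130530851606 q6 -0.2778486130392289
tool z [ 0.001 -0.001 -1.   ] shift units [-0.043 -0.013  0.452]
turn units 0.025332267137958553
```

View pics/s3c.png

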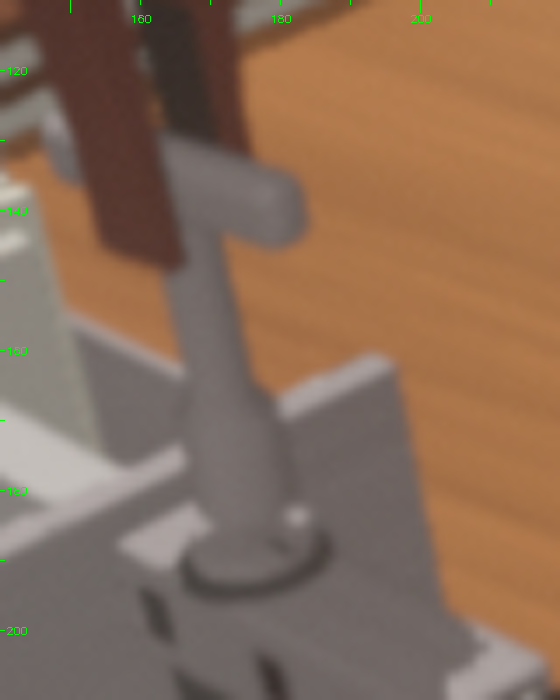

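View pics/t3c.png

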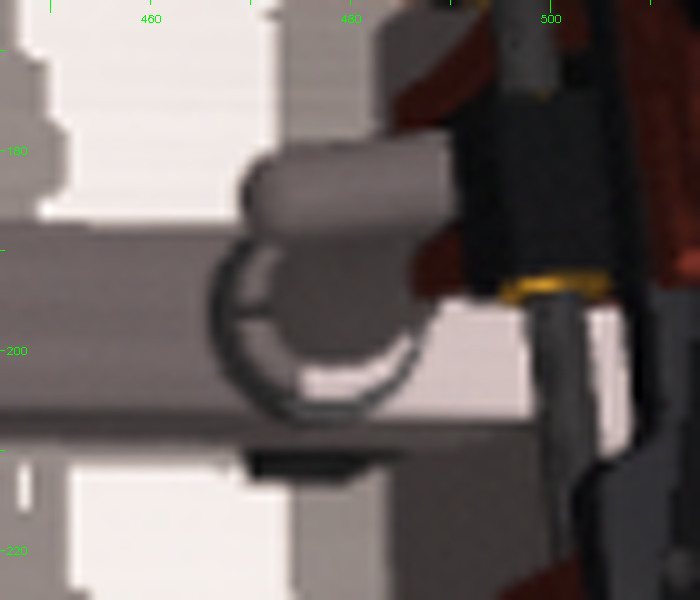

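>>> play_rows(motion=[[[-0.03,0,0.1],[0,0,0]],[[0,0,0.1],[0,0,0]],[[0,0,0.1],[0,0,0]],[[0,0,0],[0,0,0]]])

```text
time_s: 12.65
tool_pos: [586.5, -109.7, 209.0]
eef_rot: [-0.0, 0.694, 0.72, -0.0]
force: [0.9, -2.6, -3.4]
width: 14.7
```

```bash
python3 go.py 586.5 -110.2 207 1.605
```

```text
t 12.65 pos [ 586.511 -109.65   209.046] psi 1.6078145648429532 F [ 0.906 -2.615 -3.435] T [-0.398 -0.293 -0.006] w 14.69191264246435 q6 -0.27884621922998903
tool z [-0.001  0.    -1.   ] shift units [-0.027 -0.001  0.102]
turn units 0.02814564842953171
```

>>> play_rows(motion=[[[0,0,0.1],[0,0,0]],[[0,0,0],[0,0,-0.5]],[[0,0,0],[0,0,-1]],[[0,0,0],[0,0,-1]],[[0,0,0],[0,0,-1]],[[0,0,0],[0,0,-1]],[[0,0,0],[0,0,-1]],[[0,0,0],[0,0,0]]])

```text
time_s: 13.65
tool_pos: [586.5, -109.6, 207.4]
eef_rot: [-0.0, 0.473, 0.881, -0.0]
force: [0.7, -1.1, -3.1]
width: 15.0
```

```bash
python3 go.py 586.5 -110.2 207 3.3
```

```text
t 13.65 pos [ 586.507 -109.586  207.362] psi 2.1569207660730516 F [ 0.652 -1.143 -3.136] T [-0.335 -0.287 -0.038] w 14.96447435655762 q6 -0.8278750267655306
tool z [-0.  0. -1.] shift units [-0.025 -0.017  0.018]
turn units -11.430792339269482
```

>>> play_rows(motion=[[[0,0,0],[0,0,-1]],[[0,0,0],[0,0,-1]],[[0,0,0],[0,0,-1]],[[0,0,0],[0,0,-1]],[[0,0,0],[0,0,-1]],[[0,0,0],[0,0,-1]],[[0,0,0],[0,0,-1]],[[0,0,0],[0,0,-1]]])

```text
time_s: 14.65
tool_pos: [586.2, -110.0, 207.3]
eef_rot: [-0.001, 0.092, 0.996, -0.0]
force: [-1.4, -2.0, -2.4]
width: 14.7
```

>>> play_rows(motion=[[[0,0,0],[0,0,-1]],[[0,0,0],[0,0,-1]],[[0,0,0],[0,0,-0.5]],[[0,0,0],[0,0,0]]])

```text
time_s: 15.15
tool_pos: [586.3, -110.1, 207.3]
eef_rot: [-0.0, -0.032, 0.999, -0.0]
force: [-1.4, -3.6, -3.2]
width: 14.8
```

```bash
python3 go.py 586.5 -110.2 207 3.3
```

```text
t 15.15 pos [ 586.311 -110.061  207.344] psi 3.205038013486475 F [-1.429 -3.553 -3.215] T [-0.689 -0.042 -0.03 ] w 14.815082428074618 q6 -1.876538325489252
tool z [-0.001 -0.001 -1.   ] shift units [-0.009 -0.008  0.017]
turn units -0.9496198651352472
```

Not at the stop yet (moment small); turn on in small steps until the moment rises.

>>> play_rows(motion=[[[0,0,0],[0,0,-0.5]],[[0,0,0],[0,0,-0.4]],[[0,0,0],[0,0,0]]])

```text
time_s: 15.52
tool_pos: [586.4, -110.0, 207.4]
eef_rot: [-0.0, -0.077, 0.997, -0.0]
force: [0.5, -2.9, -3.1]
width: 14.2
```

```bash
python3 go.py 586.5 -110.2 207 3.3
```

```text
t 15.525 pos [ 586.402 -110.001  207.384] psi 3.2951401398165596 F [ 0.456 -2.869 -3.119] T [-0.75  -0.119 -0.028] w 14.249703839675483 q6 -1.9665442615138131
tool z [-0.001 -0.001 -1.   ] shift units [-0.003 -0.011  0.019]
turn units -0.04859860183440201
```

>>> play_rows(motion=[[[0,0,0],[0,0,-0.3]],[[0,0,0],[0,0,-0.3]],[[0,0,0],[0,0,0]]])

```text
time_s: 15.9
tool_pos: [586.6, -109.7, 207.5]
eef_rot: [-0.0, -0.108, 0.994, -0.0]
force: [-0.1, -4.1, -4.6]
width: 14.6
```

```bash
python3 go.py 586.5 -110.2 207 3.3
```

```text
t 15.9 pos [ 586.584 -109.742  207.45 ] psi 3.3577638298909926 F [-0.095 -4.12  -4.649] T [-0.852 -0.219 -0.168] w 14.580023952877713 q6 -2.028873238558746
tool z [-0. -0. -1.] shift units [ 0.009 -0.021  0.023]
turn units 0.5776382989099282
```

>>> play_rows(motion=[[[0,0,0],[0,0,0.5]],[[0,0,0],[0,0,0.5]],[[0,0,0],[0,0,0]]])

```text
time_s: 16.27
tool_pos: [586.7, -109.6, 207.7]
eef_rot: [0.0, -0.058, 0.998, -0.0]
force: [1.1, -4.1, -4.5]
width: 15.1
```

>>> play_rows(motion=[[[0,0,0],[0,0,0]],[[0,0,0],[0,0,0]],[[0,0,0],[0,0,0]],[[0,0,0],[0,0,0]],[[0,0,0],[0,0,0]],[[0,0,0],[0,0,0]]], fingers=-1)

```text
time_s: 17.02
tool_pos: [586.6, -109.6, 207.6]
eef_rot: [0.0, -0.058, 0.998, 0.0]
force: [0.5, 0.6, 0.1]
width: 70.9
```

```bash
python3 go.py 586.5 -110.2 207 3.3;  python3 -c "
from h import *
for n in('scene','top'):
    cv2.imwrite(f'pics/{n}4.png',r.get_image(n)[:,:,::-1])
crop('pics/scene4.png',120,90,260,230,5,'pics/s4c.png');crop('pics/top4.png',430,150,530,230,8,'pics/t4c.png')"
```

```text
t 17.025 pos [ 586.578 -109.624  207.631] psi 3.257854661615437 F [0.485 0.617 0.149] T [ 0.025 -0.109  0.02 ] w 70.91618614973399 q6 -1.928854256297021
tool z [ 0.  0. -1.] shift units [ 0.007 -0.028  0.032]
turn units -0.4214533838456269
```

View pics/s4c.png

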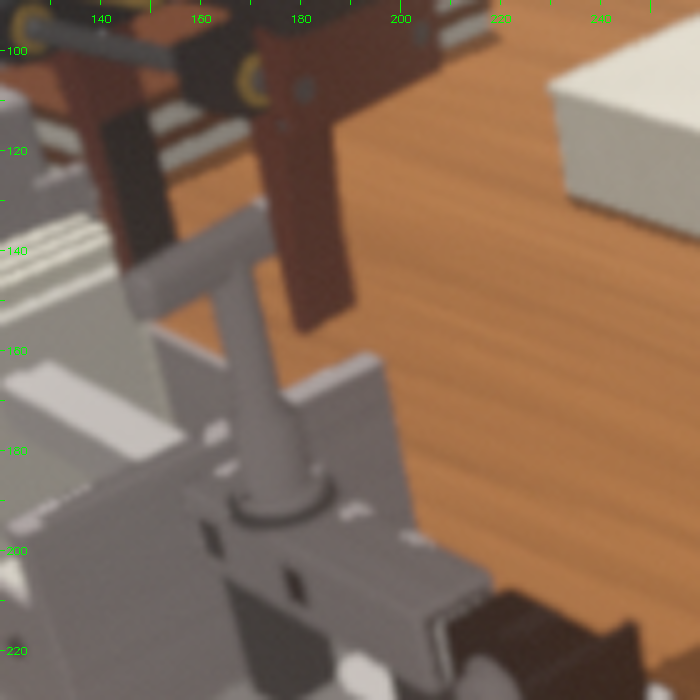

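View pics/t4c.png

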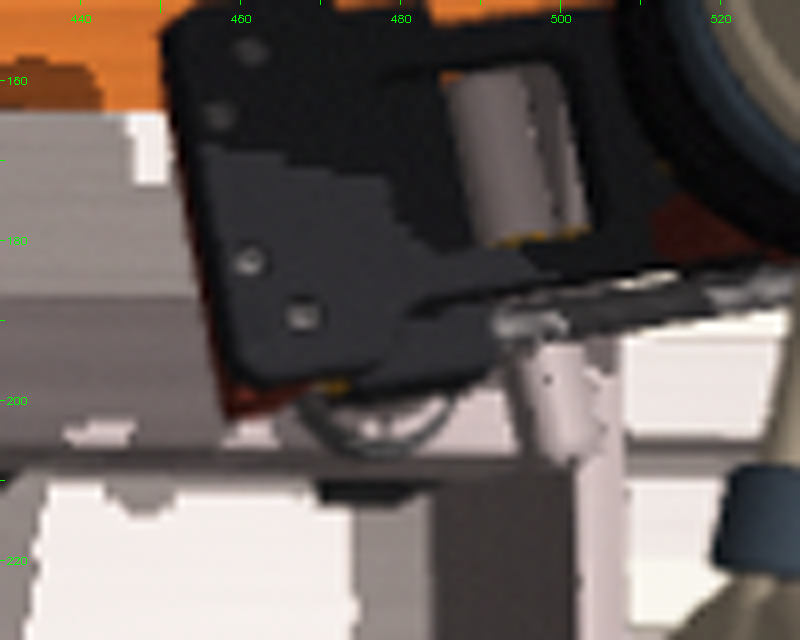

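>>> play_rows(motion=[[[0,0,-0.5],[0,0,0]],[[0,0,-1],[0,0,0]],[[0,0,-1],[0,0,0]],[[0,0,-1],[0,0,0]],[[0,0,0],[0,0,1]],[[0,0,0],[0,0,1]],[[0,0,0],[0,0,1]],[[0,0,0],[0,0,1]]])

```text
time_s: 18.12
tool_pos: [586.7, -109.7, 278.6]
eef_rot: [0.0, 0.143, 0.99, -0.0]
force: [-0.7, 0.1, -0.4]
width: 88.2
```

>>> play_rows(motion=[[[0.5,-0.2,0],[0,0,1]],[[0.5,-0.2,0],[0,0,1]],[[0.5,-0.2,0],[0,0,1]],[[0.5,-0.2,0],[0,0,1]],[[0.5,0,0],[0,0,1]],[[0.5,0,0],[0,0,1]],[[0.5,0,0],[0,0,1]],[[0.5,0,0],[0,0,1]]])

```text
time_s: 19.12
tool_pos: [516.9, -77.8, 278.7]
eef_rot: [0.001, 0.517, 0.856, 0.0]
force: [0.1, 0.4, 0.2]
width: 87.9
```

```bash
python3 go.py 593.4 19.5 200 1.525
```

```text
t 19.125 pos [516.934 -77.755 278.665] psi 2.054355241241671 F [0.094 0.441 0.166] T [-0.042 -0.152 -0.024] w 87.90843966394135 q6 -0.6979462279653411
tool z [ 0.001 -0.    -1.   ] shift units [2.531 5.642 3.936]
turn units 5.293552412416709
```

>>> play_rows(motion=[[[0.5,0.3,0],[0,0,1]],[[0.5,0.3,0],[0,0,1]],[[0.5,0.3,0],[0,0,1]],[[0.5,0.5,0],[0,0,1]],[[0.5,0.5,0],[0,0,1]],[[1,0.5,0],[0,0,0.3]],[[1,0.5,0],[0,0,0]],[[0,0,0],[0,0,0]]])

```text
time_s: 20.12
tool_pos: [561.1, 19.7, 277.7]
eef_rot: [-0.0, 0.721, 0.693, -0.0]
force: [-0.0, -0.8, -0.2]
width: 87.6
```

```bash
python3 go.py 593.4 19.5 150 1.525;python3 -c "
from h import *
for n in('scene','top'):
    cv2.imwrite(f'pics/{n}5.png',r.get_image(n)[:,:,::-1])
crop('pics/scene5.png',120,90,260,230,5,'pics/s5c.png');crop('pics/top5.png',380,120,540,240,5,'pics/t5c.png')"
```

```text
t 20.125 pos [561.056  19.722 277.654] psi 1.5304895057510468 F [-0.047 -0.842 -0.188] T [-0.082 -0.105 -0.005] w 87.62890825558287 q6 0.014795479299556288
tool z [-0.  0. -1.] shift units [0.053 1.618 6.382]
turn units 0.05489505751046897
```

View pics/s5c.png

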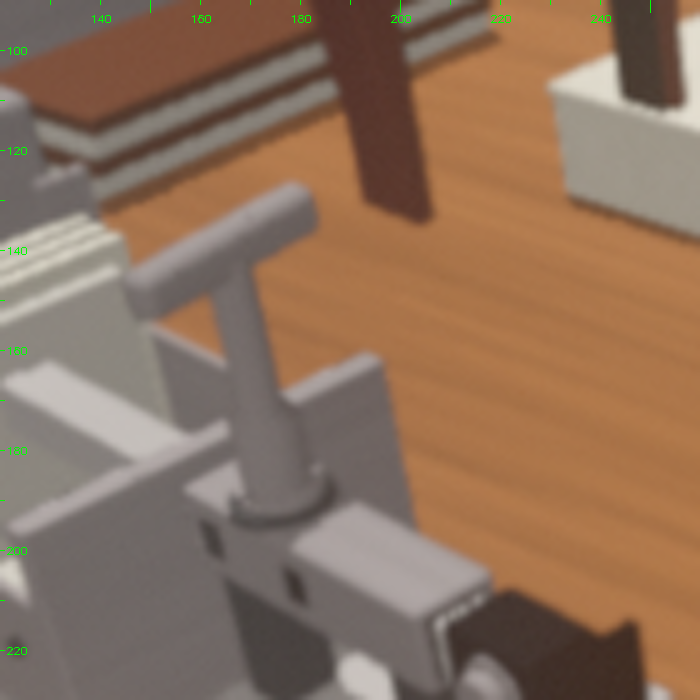

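View pics/t5c.png

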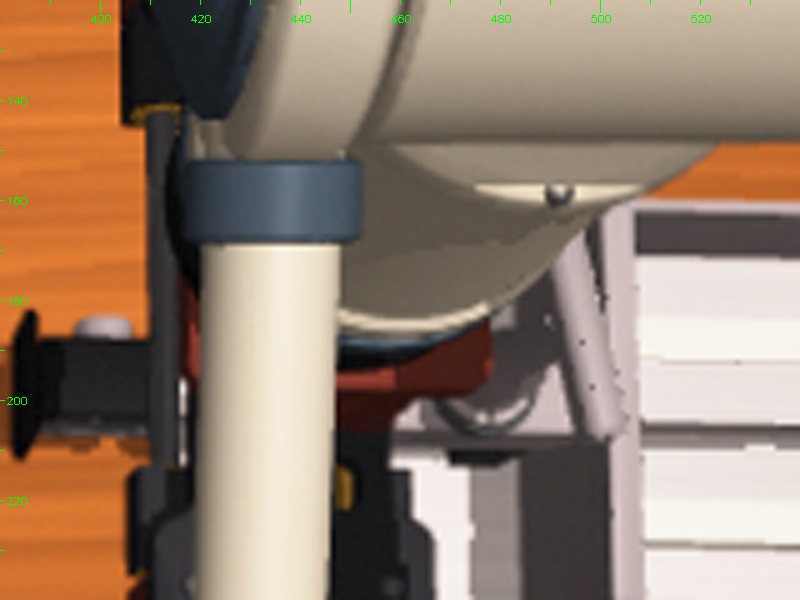

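View pics/scene5.png

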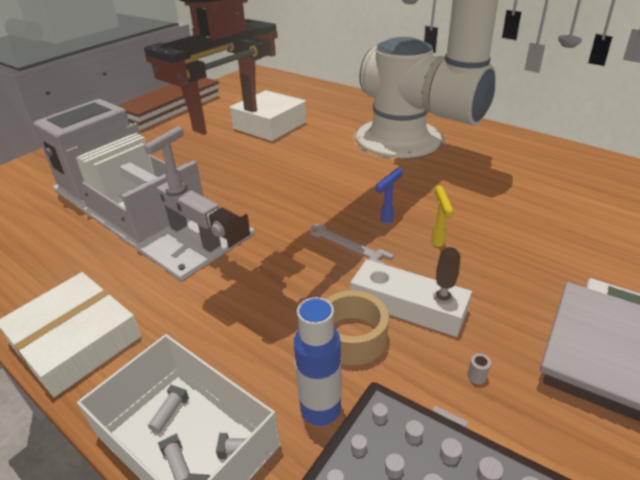

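View pics/top5.png

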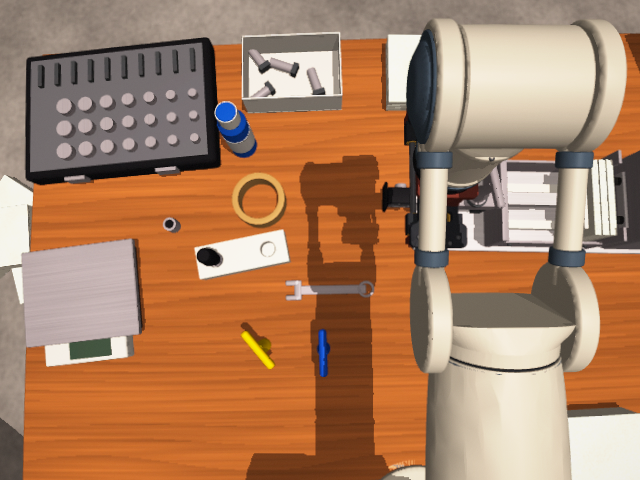

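```bash
python3 -c "
from h import *
T=cam('top')[2];print(-T[:3,:3].T@T[:3,3])
for z in (300,400,450,500,550,600): print(z,proj('top',[[561,20,z],[561,120,z],[561,-80,z],[661,20,z]]).round(0).tolist(), proj('scene',[561,20,z]))
print(proj('top',[[586,-110,207]]))
print(r.get_state()['qpos'])
"
```

```text
[416.696 150.453 927.034]
300 [[424.0, 187.0], [349.0, 190.0], [499.0, 185.0], [420.0, 116.0]] [[220.854  89.985]]
400 [[442.0, 167.0], [353.0, 170.0], [530.0, 165.0], [436.0, 83.0]] [[209.89   15.709]]
450 [[453.0, 154.0], [355.0, 157.0], [549.0, 151.0], [446.0, 62.0]] [[203.921 -25.926]]
500 [[466.0, 137.0], [358.0, 141.0], [573.0, 135.0], [459.0, 37.0]] [[197.66  -70.731]]
550 [[483.0, 117.0], [362.0, 121.0], [603.0, 114.0], [474.0, 6.0]] [[ 191.171 -118.692]]
600 [[505.0, 91.0], [366.0, 95.0], [641.0, 88.0], [493.0, -33.0]] [[ 184.58  -169.556]]
[[496.167 183.088]]
[-0.027 -0.006  1.277 -0.     1.871  0.014]
```

>>> play_rows(motion=[[[0,0.8,0],[0,0,0]],[[0,0.8,0.5],[0,0,0]],[[0,0,1],[0,0,0]],[[0,0,1],[0,0,0]],[[0,0,1],[0,0,0]],[[0,0,1],[0,0,0]],[[0,0,1],[0,0,0]],[[0,0,0.3],[0,0,0]]])

```text
time_s: 21.22
tool_pos: [591.8, 17.1, 159.5]
eef_rot: [-0.001, 0.722, 0.692, -0.001]
force: [-0.4, 0.3, 0.7]
width: 87.9
```

```bash
python3 go.py 593.4 19.5 91 1.525;python3 -c "
from h import *
for n in('scene','top'):
    cv2.imwrite(f'pics/{n}6.png',r.get_image(n)[:,:,::-1])
crop('pics/scene6.png',130,90,290,260,4,'pics/s6c.png')"
```

```text
t 21.225 pos [591.837  17.063 159.482] psi 1.5278006648415874 F [-0.38   0.333  0.717] T [-0.047 -0.052 -0.02 ] w 87.88209350717844 q6 0.014376649126378219
tool z [-0.003  0.    -1.   ] shift units [0.125 0.082 3.424]
turn units 0.028006648415874746
```

View pics/s6c.png

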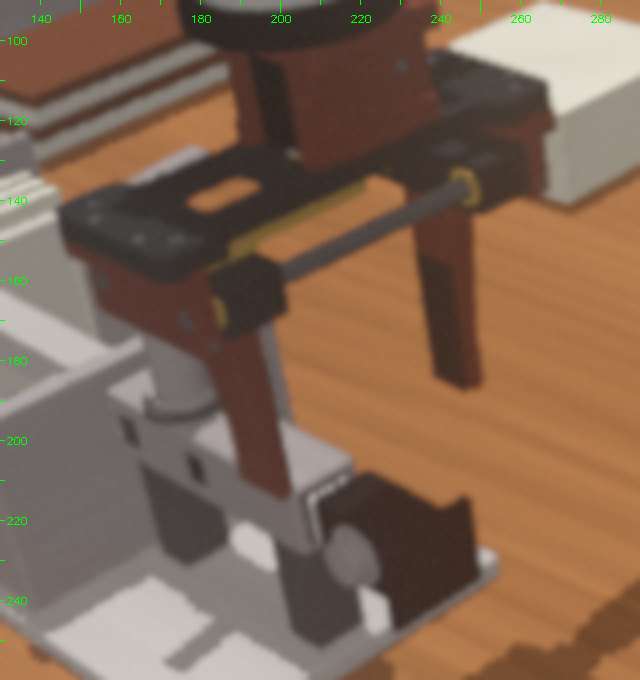

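>>> play_rows(motion=[[[0.12,0.08,0.5],[0,0,0]],[[0,0,1],[0,0,0]],[[0,0,1],[0,0,0]],[[0,0,0.7],[0,0,0]],[[0,0,0.2],[0,0,0]],[[0,0,0],[0,0,0]]])

```text
time_s: 22.08
tool_pos: [594.3, 19.4, 93.5]
eef_rot: [-0.0, 0.722, 0.692, -0.0]
force: [-0.4, -0.2, -0.3]
width: 87.8
```

```bash
python3 go.py 593.4 19.5 91 1.525;python3 -c "
from h import *
print(proj('scene',[[611+26,19,66],[592,19,85]]))
for n in('scene',):
    cv2.imwrite(f'pics/{n}7.png',r.get_image(n)[:,:,::-1])
crop('pics/scene7.png',130,110,290,270,4,'pics/s7c.png')"
```

```text
t 22.075 pos [594.252  19.392  93.499] psi 1.5277715981382252 F [-0.446 -0.18  -0.328] T [-0.075 -0.05  -0.044] w 87.77135463748031 q6 0.01843434632267442
tool z [-0. -0. -1.] shift units [ 0.004 -0.043  0.125]
turn units 0.027715981382252508
[[207.386 247.387]
 [226.203 224.269]]
```

View pics/s7c.png

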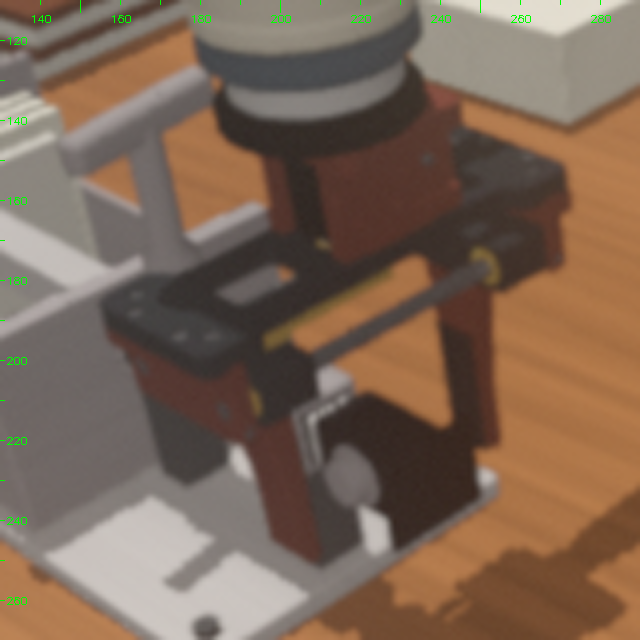

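>>> play_rows(motion=[[[0,0,0.1],[0,0,0]],[[0,0,0],[0,0,0]],[[0,0,0],[0,0,0]],[[0,0,0],[0,0,0]],[[0,0,0],[0,0,0]],[[0,0,0],[0,0,0]],[[0,0,0],[0,0,0]],[[0,0,0],[0,0,0]]], fingers=1, grip_force=45)

```text
time_s: 23.12
tool_pos: [593.5, 19.6, 91.7]
eef_rot: [-0.001, 0.722, 0.692, -0.001]
force: [-5.1, 0.4, 2.1]
width: 30.2
```

```bash
python3 go.py 593.4 19.5 91 1.525
```

```text
t 23.125 pos [593.47   19.572  91.745] psi 1.5283998600288262 F [-5.067  0.411  2.074] T [0.093 0.004 0.278] w 30.23843796832135 q6 0.018022548875305876
tool z [-0.002  0.    -1.   ] shift units [-0.004 -0.003  0.037]
turn units 0.03399860028826307
```

```bash
python3 -c "
from h import *
print(r.get_state()['width'])
cv2.imwrite(f'pics/scene8.png',r.get_image('scene')[:,:,::-1])
crop('pics/scene8.png',170,170,270,260,7,'pics/s8c.png')
print(r.get_state()['width'])"
```

```text
30.23843796832135
29.818989827550574
```

View pics/s8c.png

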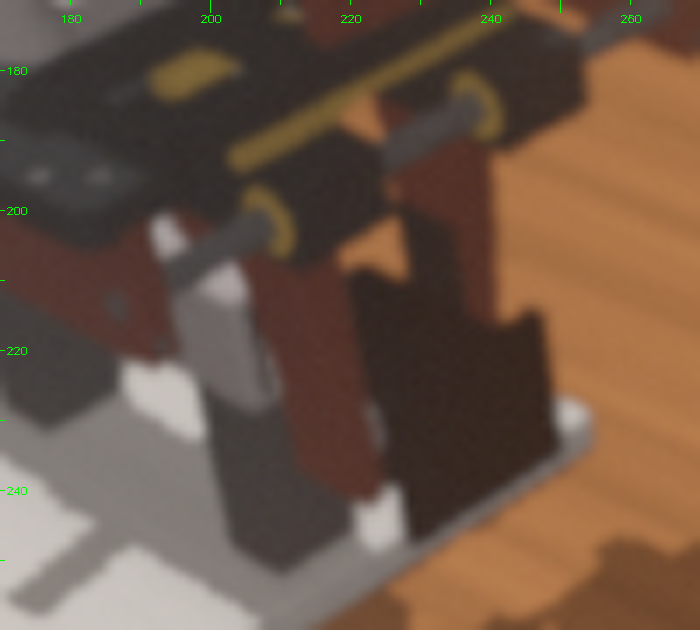

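>>> play_rows(motion=[[[0.3,0,0],[0,0,0]],[[0.4,0,0],[0,0,0]],[[0.5,0,0],[0,0,0]],[[0.5,0,0],[0,0,0]],[[0,0,0],[0,0,0]]])

```text
time_s: 23.8
tool_pos: [595.1, 53.1, 91.7]
eef_rot: [-0.0, 0.722, 0.692, -0.001]
force: [-5.0, -3.5, 2.5]
width: 30.1
```

```bash
python3 go.py 597.8 119.5 91 1.525
```

```text
t 23.8 pos [595.105  53.132  91.722] psi 1.5284707310520866 F [-5.028 -3.546  2.533] T [-0.359  0.129  0.245] w 30.067583080239242 q6 0.07509331997537089
tool z [-0.002 -0.001 -1.   ] shift units [ 3.321 -0.006  0.032]
turn units 0.034707310520867285
```

>>> play_rows(motion=[[[0.5,0,0],[0,0,0]],[[0.5,0,0],[0,0,0]],[[0.5,0,0],[0,0,0]],[[0.5,0,0],[0,0,0]],[[0.5,0,0],[0,0,0]],[[0.4,0,0],[0,0,0]],[[0.3,0,0],[0,0,0]],[[0,0,0],[0,0,0]]])

```text
time_s: 24.8
tool_pos: [598.2, 116.6, 91.8]
eef_rot: [0.0, 0.722, 0.692, -0.001]
force: [-3.6, -4.6, 2.0]
width: 29.8
```

```bash
python3 go.py 597.8 119.5 91 1.525
```

```text
t 24.8 pos [598.212 116.618  91.781] psi 1.5279771049790303 F [-3.645 -4.63   1.982] T [-0.468 -0.005  0.309] w 29.75557756823565 q6 0.18025941306831705
tool z [-0.001 -0.001 -1.   ] shift units [ 0.143 -0.027  0.039]
turn units 0.02977104979030365
```

Drawn about 97 mm; the last bit until the stop shows in the force.

>>> play_rows(motion=[[[0.1,0,0],[0,0,0]],[[0.1,0,0],[0,0,0]],[[0,0,0],[0,0,0]]])

```text
time_s: 25.18
tool_pos: [598.3, 119.6, 91.8]
eef_rot: [0.001, 0.722, 0.691, -0.001]
force: [-4.1, -6.7, 2.1]
width: 29.8
```

```bash
python3 go.py 597.8 119.5 91 1.525
```

```text
t 25.175 pos [598.338 119.627  91.753] psi 1.526970958314108 F [-4.105 -6.706  2.084] T [-0.717  0.079  0.25 ] w 29.83792941949661 q6 0.18672039681648675
tool z [-0.001 -0.003 -1.   ] shift units [-0.007 -0.027  0.038]
turn units 0.019709583141080955
```

>>> play_rows(motion=[[[0.05,0,0],[0,0,0]],[[0,0,0],[0,0,0]],[[0,0,0],[0,0,0]]])

```text
time_s: 25.55
tool_pos: [598.4, 119.7, 91.8]
eef_rot: [0.001, 0.723, 0.691, -0.002]
force: [-4.6, -8.3, 3.1]
width: 29.5
```

```bash
python3 go.py 597.8 119.5 91 1.525;python3 -c "
from h import *
for n in('scene','top'):
    cv2.imwrite(f'pics/{n}9.png',r.get_image(n)[:,:,::-1])
"
```

```text
t 25.55 pos [598.356 119.727  91.777] psi 1.5260859336667816 F [-4.616 -8.254  3.084] T [-1.189  0.151  0.186] w 29.528923004268755 q6 0.18842310732933618
tool z [-0.001 -0.004 -1.   ] shift units [-0.012 -0.027  0.039]
turn units 0.010859336667816688
```

View pics/scene9.png

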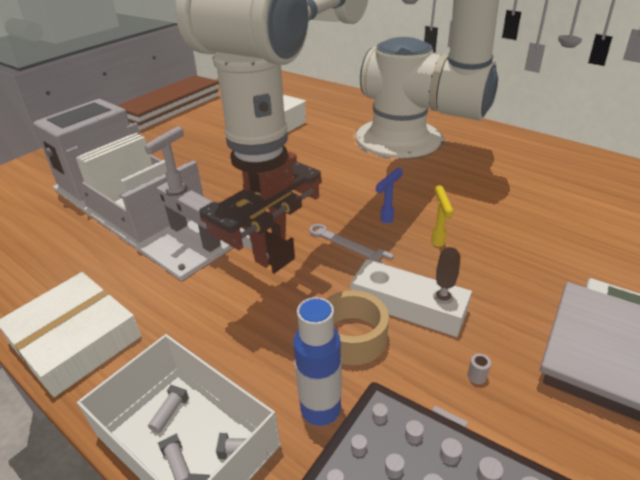

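View pics/top9.png

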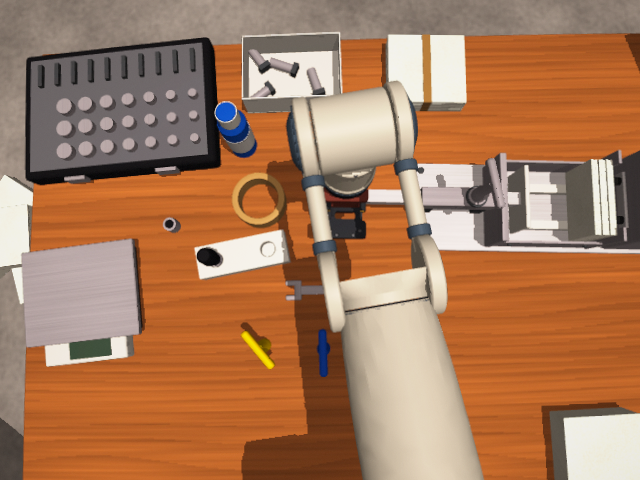

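>>> play_rows(motion=[[[0,0,0],[0,0,0]],[[0,0,0],[0,0,0]],[[0,0,0],[0,0,0]],[[0,0,0],[0,0,0]]])

```text
time_s: 26.15
tool_pos: [598.4, 119.7, 91.8]
eef_rot: [0.001, 0.723, 0.691, -0.002]
force: [-3.9, -9.1, 3.1]
width: 29.8
```

```bash
python3 go.py 597.8 119.5 91 1.525; python3 -c "
from station import r
print(r.hand_in())"
```

```text
t 26.15 pos [598.354 119.727  91.767] psi 1.5260304653266572 F [-3.933 -9.132  3.098] T [-1.13   0.2    0.163] w 29.79867176521195 q6 0.18847332033168424
tool z [-0.001 -0.004 -1.   ] shift units [-0.012 -0.027  0.038]
turn units 0.010304653266572927
the job is handed in; nothing more can be done
None
```

I did the whole job and handed it in at 26 s; no verdict was reported.

- **Lock screw:** I set the T-key on the screw and turned it anticlockwise until the wrist moment rose at the stop. I eased the key back 0.1 rad, within its play, and let go. The lock angle can't be read directly; I take the rise in moment, with the key turned 1.75 rad in all, as the stop. In the last pictures the key stands upright on the screw.
- **Handle:** I squeezed the handle and button with 45 N and drew it out. The gripper moved about 100 mm, then stopped moving as I pulled further and the pull rose from about 4.6 N to 9 N, so I take it to be against the second stop. It is still gripped and held there.
- **Other things on the bench:** nothing else looks moved in the last pictures. I checked this by eye only.
- **One disagreement:** the jaws read about 30 mm on the handle, where 32 mm was expected with the button pressed. The latch released at home and did not catch at the first stop, so the button was in.

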